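Make a reagent-tube lane ready and hold its spring carriage open

ROBOT

A 6-joint arm with a two-finger parallel gripper is mounted at the origin on the work surface. World frame = base frame: x ahead of the robot, y to its left, z up, the work surface at z = 0. Lengths are in mm, angles in rad, forces in N, time in s.
With the tool pointing down it reaches from about 275 to 1000 mm from the base axis. Payload 8.4 kg.
Tool frame: the origin (TCP) lies on the centre line of the jaws, within the pads' length; the fingertips stand 25 mm ahead of it and the grasp point (between the pads) lies 6 mm ahead of it; z points along the fingers, x is the direction in which the jaws open and shut, and the axes are right-handed (so a half turn about z gives the same grasp; the last joint's range is limited). The gripper opens to 85 mm and grips with 20 to 120 N. Pads are 22 mm wide; open, the fingers measure 114 mm over their backs; the gripper's body (76 mm by 85 mm) begins 54 mm behind the grasp point. The pads swing forward as they close: fully open they stand 13 mm farther back than shut.
Start: joints at [-0.002, 0.353, 1.633, -0, 1.155, -0.002], TCP at [625.002, -0, 256.281] pointing down, gripper open.
Joint ranges: [-2.63, 2.63], [-0.92, 2.1], [0.06, 2.66], [-1.3, 4.44], [0, 2.69], [-3.02, 3.02]. Speed limits (rad/s): [2.22, 2.22, 2.79, 3.14, 3.14, 3.14].

INTERFACE

Orientations are given as [roll, pitch, yaw] about the fixed x, y, z axes, in that order (R = Rz(yaw) Ry(pitch) Rx(roll)).
In Python, from rig import r gives the robot as it stands. The module is installed in compiled form; this text tells all that it offers.
- The arm moves only by the tool jog_arm, never from a script. Its argument "deltas" is a list of rows, each an object with "gripper": the gripper command: -1 is fully open, 1 is shut, values between are in proportion; "translation": the shift along the world's x, y, z in units of 10 cm (1.0 is 10 cm), a list of three; "dr": the turn, a rotation vector about the world's x, y, z in units of pi/2 rad (1.0 is pi/2 rad), a list of three. In form: [{"gripper": gripper, "translation": [x, y, z], "dr": [wx, wy, wz]}, ...]. A call has 1 to 12 rows; each row shifts and turns the commanded pose from where the row before left it; what a row does not reach is not made up. A row lasts 1/12 s, in which the tool goes at most 41.7 mm and 7.16 degrees, less where a joint would pass 70% of its speed; a pose out of reach is approached as far as the arm can. A call with a number of a shift or a turn outside -1 to 1 is refused whole. A call with a gripper value outside its range is refused whole. The fingers move at their own pace and stop on an object; "squeeze" is the grip in N (left out, the last holds). Time passes only in rows, so rows that do not move let the fingers close. It gives the time, the measured TCP pose, the force and the opening at its end, in the units of the state.
- r.sense(): the state, without advancing time (a new reading comes with each control period).
- r.grab_frame(name): name is "scene" or "side" or "wrist"; returns the picture (480x640x3 uint8, blue, green, red); there is no depth.
- r.calibration(name): a dict with "mtx" (3x3 intrinsics, pixels), "world_from_camera" (4x4, takes a point from camera to world coordinates). Camera axes: x right, y down, z forward; pixel columns grow to the right and rows downward; lengths in mm; the calibration is good to about 2 mm. A picture is of the moment at which its call begins: read the wrist's pose just before it. calibration takes no time and is no camera call; for the wrist camera it gives the pose at the moment of the call.
- r.sign_off(): hands the job in, once; it reports no verdict.
The state is a dict: "clock": time; "qpos": joint angles; "qvel": joint speeds; "joint_efforts": joint torques, N m; "eef_pos": TCP position; "tcp_rot": TCP orientation; "contact_force": force on the tool from outside, world axes, zero at the start; "wrist_torque": the same for the moment, N m; "opening": opening from 0.0 (shut) to 1.0 (fully open).
Only numpy, scipy, OpenCV 4.12 (cv2) and the standard library are available. Lean on these libraries where they do the work, as an engineer would, in place of code of your own. Each camera call takes 0.05 s, during which the arm holds its last target. There are 200 camera calls.

TASK

Get the empty lane of the reagent-tube stand ready for a new tube: of the two white sleeves on the little rack only one slides all the way onto that lane's steel pin (they look alike, so try them on it); leave that one pushed fully home against the shoulder and lay the other one in the steel tray. Then pull that lane's spring carriage back by its upright finger plate until its pointer stands at the line on the index clip, and finish while still holding it there, so that I can put the glass tube in. Do not disturb anything else on the bench.

Things in the scene. Friction and masses are not known exactly. Their poses are not given: they have to be found in the camera images.
- stand: Grey tube stand, fixed, 190 x 300 mm (x, y). Two lanes along its y, axes 50 mm up. Origin: on the bench under the EMPTY lane's axis, mid-length, z up. The other lane, axis 90 mm to -x, holds a clamped glass tube (30 mm thick). Empty lane from +y: pin block (y 140 to 110 mm, 74 mm high), pin (110 to 72), free gap (72 to -5), carriage, spring block (-114 to -138, 66 mm high).
- pin_shoulder (a point): Centre of the face of the empty lane's pin block (the shoulder), on the pin's axis; axes as the stand's. The pin points to -y: 12 mm thick for 28 mm, then a cone down to 5 mm, tip 38 mm out. A sleeve fully home touches the shoulder, its middle 13 mm out. A sleeve that does not fit sticks on the cone, its middle about 44 mm out. The rail below is 22 mm high.
- sleeve_1: White plastic sleeve (short tube), 26 mm outside diameter, 26 mm long, about 30 g. Origin: its middle; its y is the bore's axis, level at the start (ends alike). Of sleeve_1 and sleeve_2 one is bored 15 mm and slides over the 12 mm pin, the other 10 mm and does not: try them. Either may lie at either place of the rack.
- sleeve_2: The other white sleeve, same outside as sleeve_1; see there.
- rack: Grey rack, fixed, 44 x 136 mm (x, y), plate 6 mm thick, with two steel rods along y on which the sleeves lie end to end, bores along y, middles 26 mm above the bench and about 30 mm either side of the rack's middle. The rods (22 mm over both) are narrower than a sleeve, so fingers reach down beside it. End walls 21 mm high. Origin: middle, on the bench.
- tray: Open square steel tray for the sleeve that does not fit, fixed, 130 x 130 mm, 22 mm high, walls and floor 3 mm. Origin: middle, on the bench.
- carriage: The empty lane's spring carriage. Origin: middle of its upright steel finger plate, 90 mm above the bench; axes as the stand's. Plate 8 mm thick (y), 34 mm wide (x), 61 to 114 mm above the bench: pinch it from above, fingers closing along y. It slides to the stand's -y, 65 mm to its stop, against a spring: 4 N at home, 1.6 N more per 10 mm; let go, it springs back.
- pointer (a point): Tip of the carriage's small dark pointer on its +x flank, 34 mm above the bench; moves with the carriage, at the same y (stand's axes) as the finger plate's middle.
- mark (a point): The black line on top of the index clip, a small steel block clamped beside the empty lane on its +x side, set at another y in every run; axes as the stand's. The pointer stands at it when both have the same place along the stand's y; with the carriage home it is 44 to 56 mm farther to -y.
- jar: Bystander: brown glass jar, 56 mm across, 75 mm high; origin on its underside's centre (tools: between their ends)
- crucible_1: Bystander: white ceramic crucible, 34 mm across, 34 mm high; origin on its underside's centre (tools: between their ends)
- crucible_2: Bystander: white ceramic crucible, as crucible_1; origin on its underside's centre (tools: between their ends)
- beaker: Bystander: glass beaker, 68 mm across, 90 mm high; origin on its underside's centre (tools: between their ends)
- spanner: Bystander: steel spanner 160 mm long, lying flat, its length along its x; origin on its underside's centre (tools: between their ends)
- forceps: Bystander: steel forceps 135 mm long, lying flat, their length along x; origin on its underside's centre (tools: between their ends)
- wash_bottle: Bystander: white plastic bottle, 68 mm across, 160 mm high; origin on its underside's centre (tools: between their ends)
Things that resemble listed ones, but are neither listed nor needed, are in the scene too. What is shaped like the sleeve_1 but orange or pink is not meant. What is shaped like the sleeve_2 but orange or turquoise is not meant.

How it is judged (in metres and radians):
On the way, in this order (a step that is already met when the one before it is completed fails the run):
1. the sleeve that fits is fully home on the empty lane's pin and let go, the other lies in the tray and is let go (x of sleeve_1 in the frame of pin_shoulder between -0.004 and 0.004 m and z of sleeve_1 in the frame of pin_shoulder between -0.004 and 0.004 m and y of sleeve_1 in the frame of pin_shoulder between -0.016 and -0.01 m and angle between the y axis of sleeve_1 and the y axis of pin_shoulder, either way round below 0.12 rad and contact force between the fingers and sleeve_1 below 0.1 N and x of sleeve_2 in the frame of tray between -0.06 and 0.06 m and y of sleeve_2 in the frame of tray between -0.06 and 0.06 m and height (world z) of sleeve_2 below 0.03 m and linear speed of sleeve_2 below 0.05 m/s and contact force between the fingers and sleeve_2 below 0.1 N), for 0.2 s.
2. the carriage is pulled to the mark and held there by the fingers (y of pointer in the frame of mark between -0.004 and 0.004 m and contact force between the fingers and carriage above 4 N and linear speed of carriage below 0.01 m/s), for 0.4 s.
At the end, for the whole second after the job is handed in: The fitting sleeve is on the pin within 3 mm of the shoulder, coaxial within 4 mm and 0.12 rad, not touched by the fingers; the other sleeve lies in the tray, untouched and at rest; the fingers hold the carriage still (over 4 N on it) with its pointer within 4 mm of the line along the lane (all of step 1 and all of step 2); the arm keeps its last pose, push and grip.
It fails at once if a bystander is moved by more than 30 mm (distance of any of jar, crucible_1, crucible_2, beaker, spanner, forceps, wash_bottle from where it was at the start of the episode above 0.03 m).
It also fails if it takes over 72 s, if anything falls off the work surface, if the arm or the gripper's body presses on something with over 40 N, if the wrist force passes 120 N, or if a joint passes its speed limit or range.

## Working session

There is one attempt and no reset: what is moved stays moved. The work goes in short steps, Python scripts to look and compute and a tool call to move; the robot and the scene stay as the last step left them, time stands still between calls to the robot, and variables do not carry over. Pictures are saved under pics/ and viewed, about 8 in all and at most 12, crops included, and the job is handed in when it is done.

Besides the shell and the picture viewer there is one more tool, called after "Request:" as name([rows], argument=value, ...), one row to a line, values as JSON. jog_arm: Moves the arm, as the interface text tells. Shifts and turns lie within -1 to 1; 1 stands for 10 cm of shift or pi/2 rad of turn. Its arguments: {"type":"object","properties":{"deltas":{"type":"array"},"squeeze":{"type":"number"}},"required":["deltas"]}

```bash
mkdir -p pics
python3 - <<'E'
from rig import r
import cv2
print(r.sense())
for n in("scene","side","wrist"):
    c=r.calibration(n); print(n,c["mtx"].round(1).tolist(),c["world_from_camera"].round(4).tolist())
    cv2.imwrite(f"pics/{n}0.png",r.grab_frame(n))
E
```

```text
{'clock': 0.0, 'qpos': array([-2.43312155e-03,  3.53645249e-01,  1.63418551e+00,  1.14525698e-05,
        1.15520899e+00, -2.42688149e-03]), 'qvel': array([ 0.00234026, -0.0006272 ,  0.00076183, -0.00038613,  0.00087588,
       -0.00075015]), 'joint_efforts': array([-2.03471049e-03, -6.05236173e+01, -3.42063046e+01, -2.62302356e-04,
        9.48130677e-03,  3.61521288e-06]), 'eef_pos': array([ 6.24526461e+02, -1.62185659e-02,  2.55541495e+02]), 'tcp_rot': array([-3.14157867e+00,  1.44706339e-03, -1.08612396e-05]), 'contact_force': array([ 1.14711129,  0.72272954, -0.79850394]), 'wrist_torque': array([-0.05594999, -0.0106188 , -0.02471897]), 'opening': 1.0002596093457516}
scene [[513.2, 0.0, 308.7], [0.0, 513.2, 239.6], [0.0, 0.0, 1.0]] [[0.0114, 0.5688, -0.8224, 1325.5671], [0.9996, 0.014, 0.0235, -54.6876], [0.0248, -0.8224, -0.5684, 658.0186], [0.0, 0.0, 0.0, 1.0]]
side [[488.3, 0.0, 317.5], [0.0, 488.3, 233.2], [0.0, 0.0, 1.0]] [[0.7088, -0.4206, 0.5664, -20.9025], [-0.7053, -0.408, 0.5797, -604.3468], [-0.0127, -0.8104, -0.5858, 657.7036], [0.0, 0.0, 0.0, 1.0]]
wrist [[351.0, 0.0, 321.2], [0.0, 351.0, 243.2], [0.0, 0.0, 1.0]] [[1.0, -0.0001, -0.0009, 625.1173], [-0.0004, -0.9552, -0.296, 75.2846], [-0.0009, 0.296, -0.9552, 372.832], [0.0, 0.0, 0.0, 1.0]]
```

View pics/scene0.png

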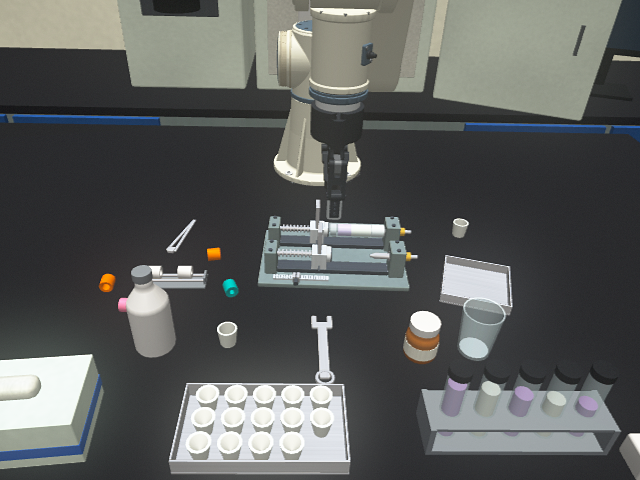

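View pics/side0.png

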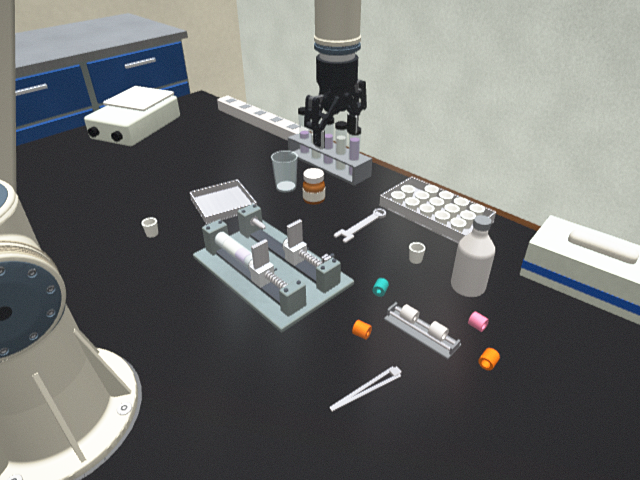

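Scene picture: the white sleeves are on the rack at about (165,271) and (185,271) (side view (409,313) and (438,330)). Lookalikes are orange (214,254) and (107,283), turquoise (231,287) and pink (125,304). I choose the two white ones on the rods. The stand is at (335,255) with its empty lane nearer the scene camera, and the tray is at (477,284).

```bash
cat > h.py <<'E'
from rig import r
import cv2, numpy as np
def ray(n,px,z,c=None):
    c=c or r.calibration(n); T=c["world_from_camera"]; d=T[:3,:3]@np.linalg.inv(c["mtx"])@[*px,1]; o=T[:3,3]
    return (o+d*(z-o[2])/d[2]).round(1)
def proj(n,p,c=None):
    c=c or r.calibration(n); M=np.linalg.inv(c["world_from_camera"]); q=c["mtx"]@(M[:3,:3]@p+M[:3,3]); return (q[:2]/q[2]).round(1)
E
python3 - <<'E'
from h import *
for l,n,p,z in [("s1","side",(409,313),26),("s2","side",(438,330),26),("s1","scene",(165,271),26),("s2","scene",(185,271),26),
 ("rackend","side",(388,316),0),("rackend2","side",(455,352),0),("tray","scene",(477,284),3),("tray","side",(223,202),3),
 ("standFL","scene",(259,286),0),("standFR","scene",(409,289),0),("standside","side",(282,323),0),("standR","side",(353,281),0),("standL","side",(194,255),0),
 ("plate","side",(295,222),114),("jar","side",(314,198),0),("cruc","side",(417,262),0),("bottle","side",(471,290),0),("spanner","scene",(322,350),0),("beaker","scene",(474,355),0)]:
    print(l,n,ray(n,p,z))
a=cv2.imread("pics/side0.png")[190:370,180:480];cv2.imwrite("pics/sidecrop.png",cv2.resize(a,(800,480),interpolation=cv2.INTER_CUBIC))
E
```

```text
s1 side [ 531.7 -270.5   26. ]
s2 side [ 533.5 -330.7   26. ]
s1 scene [ 526.9 -312.9   26. ]
s2 scene [ 526.2 -273.9   26. ]
rackend side [ 520.9 -233.7    0. ]
rackend2 side [ 534.  -368.7    0. ]
tray scene [527.5 310.9   3. ]
tray side [540.8 309.8   3. ]
standFL scene [ 538.3 -128.3    0. ]
standFR scene [542.1 170.6   0. ]
standside side [ 371.1 -106.2    0. ]
standR side [ 548.5 -122.     0. ]
standL side [370.6 182.    0. ]
plate side [500.4  -8.  114. ]
jar side [717.  161.6   0. ]
cruc side [ 688.2 -178.6    0. ]
bottle side [ 690.8 -305.9    0. ]
spanner scene [707.4  -8.5   0. ]
beaker scene [715.8 253.    0. ]
```

View pics/wrist0.png

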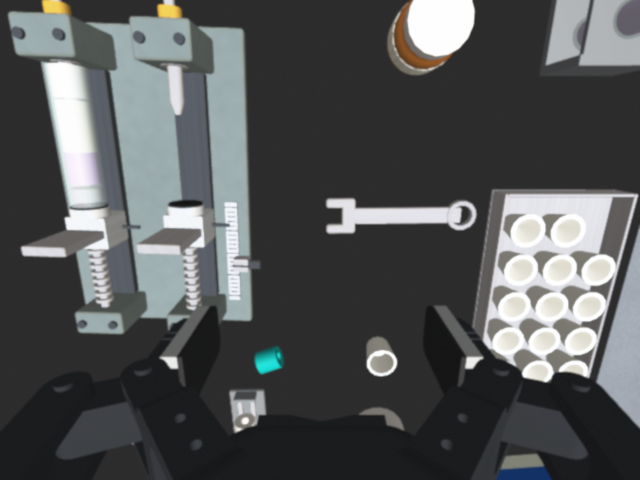

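Wrist picture: the stand is on the left, pin tip (179,113), the empty lane's plate about (172,240), and the index clip (243,264). The rack is partly hidden at (245,410). I'll move over the lane for a centred view.

Request:
jog_arm([
  {"gripper": -1,"translation": [-0.35,0,0],"dr": [0,0,0]},
  {"gripper": -1,"translation": [-0.35,0,0],"dr": [0,0,0]},
  {"gripper": -1,"translation": [-0.35,0,0],"dr": [0,0,0]},
  {"gripper": -1,"translation": [-0.25,0,0],"dr": [0,0,0]},
  {"gripper": -1,"translation": [0,0,0],"dr": [0,0,0]},
  {"gripper": -1,"translation": [0,0,0],"dr": [0,0,0]},
  {"gripper": -1,"translation": [0,0,0],"dr": [0,0,0]},
])

```text
clock: 0.73
eef_pos: [495.9, 0.0, 256.7]
tcp_rot: [-3.142, -0.001, -0.0]
contact_force: [-0.2, 0.3, -0.6]
opening: 0.998
```

Run:
```python
from h import *
import pickle
c=r.calibration("wrist"); a=r.grab_frame("wrist"); print(r.sense()["eef_pos"],r.sense()["tcp_rot"],c["world_from_camera"].round(3).tolist())
pickle.dump(c,open("c1.pkl","wb")); cv2.imwrite("pics/w1.png",a)
cv2.imwrite("pics/w1c.png",cv2.resize(a[0:340,190:590],None,fx=1.75,fy=1.75,interpolation=cv2.INTER_CUBIC))
```

```text
[4.96151722e+02 5.30482409e-03 2.56553840e+02] [ 3.14159102e+00 -1.18933489e-03  5.93604787e-05] [[1.0, -0.001, 0.002, 496.082], [-0.0, -0.955, -0.296, 75.282], [0.002, 0.296, -0.955, 373.876], [0.0, 0.0, 0.0, 1.0]]
```

View pics/w1c.png

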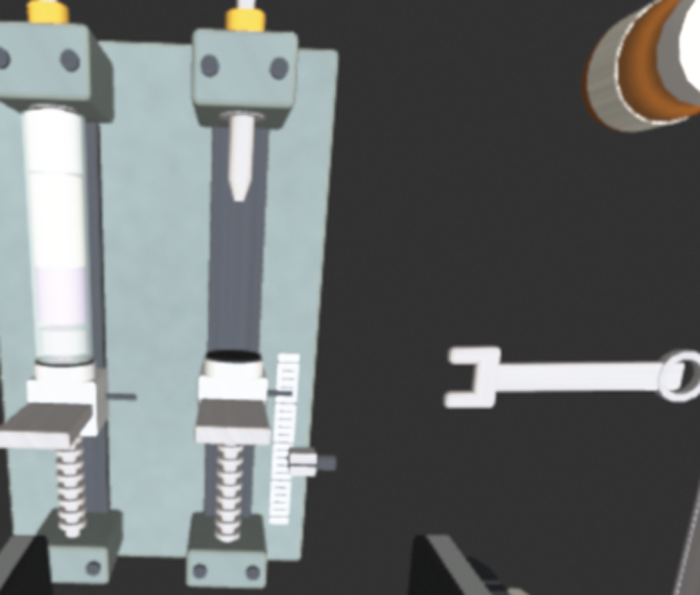

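Run:
```python
from h import *
import pickle
c=pickle.load(open("c1.pkl","rb"))
for l,u,v,z in [("tip",238,200,50),("pinbase",243,115,50),("blkTL",196,30,74),("blkTR",298,34,74),("baseTR",337,50,8),("baseBR",300,560,8),("rail top R",267,130,22),("rail top L",212,130,22),("railbotR",258,355,22),("railbotL",208,355,22),
 ("ptr",292,393,34),("clipL",290,455,34),("clipM",301,462,34),("plateTopL",197,441,114),("plateTopR",270,441,114),("sprBL",188,585,66),("sprBR",266,587,66),("sprFL",190,555,66),("sprFR",266,558,66)]:
    p=ray("wrist",(190+u/1.75,v/1.75),z,c); print(l,p)
```

```text
tip [500.8  91.9  50. ]
pinbase [503.1 130.1  50. ]
blkTL [482.3 158.8  74. ]
blkTR [525.9 157.3  74. ]
baseTR [553.1 168.    8. ]
baseBR [ 543.8 -132.4    8. ]
rail top R [516.3 127.7  22. ]
rail top L [487.5 127.7  22. ]
railbotR [513.1   9.   22. ]
railbotL [484.2   9.   22. ]
ptr [532.2 -10.7  34. ]
clipL [532.2 -48.2  34. ]
clipM [538.8 -52.6  34. ]
plateTopL [482.  -12.5 114. ]
plateTopR [514.6 -12.5 114. ]
sprBL [ 472.8 -115.4   66. ]
sprBR [ 517.4 -116.7   66. ]
sprFL [474.3 -96.2  66. ]
sprFR [517.  -98.1  66. ]
```

Request:
jog_arm([
  {"gripper": -1,"translation": [0.045,-0.356,0],"dr": [0,0,0]},
  {"gripper": -1,"translation": [0.045,-0.356,-0.1],"dr": [0,0,0]},
  {"gripper": -1,"translation": [0.045,-0.356,-0.1],"dr": [0,0,0]},
  {"gripper": -1,"translation": [0.045,-0.356,-0.1],"dr": [0,0,0]},
  {"gripper": -1,"translation": [0.045,-0.356,-0.1],"dr": [0,0,0]},
  {"gripper": -1,"translation": [0.045,-0.356,-0.1],"dr": [0,0,0]},
  {"gripper": -1,"translation": [0.045,-0.356,-0.1],"dr": [0,0,0]},
  {"gripper": -1,"translation": [0.045,-0.356,-0.17],"dr": [0,0,0]},
  {"gripper": -1,"translation": [0,0,0],"dr": [0,0,0]},
  {"gripper": -1,"translation": [0,0,0],"dr": [0,0,0]},
  {"gripper": -1,"translation": [0,0,0],"dr": [0,0,0]},
])

```text
clock: 1.7
eef_pos: [531.3, -284.9, 178.6]
tcp_rot: [-3.141, 0.001, -0.001]
contact_force: [0.1, -0.2, 0.6]
opening: 1.0
```

Run:
```python
from h import *
import pickle
c=r.calibration("wrist"); a=r.grab_frame("wrist"); print(r.sense()["eef_pos"],r.sense()["tcp_rot"])
pickle.dump(c,open("c2.pkl","wb")); cv2.imwrite("pics/w2.png",a)
cv2.imwrite("pics/w2c.png",cv2.resize(a[140:400,190:450],None,fx=2.3,fy=2.3,interpolation=cv2.INTER_CUBIC))
```

```text
[ 531.38073914 -284.37980542  179.15230766] [-3.14117487e+00  2.28631746e-04  1.42672940e-04]
```

View pics/w2c.png

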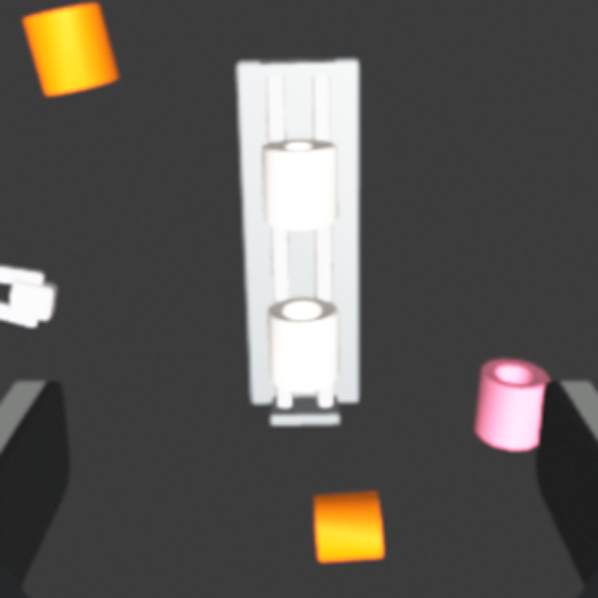

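Close crop: two white sleeves on the rods, at crop (300,185) and (304,345). The lower one's bore looks larger (40/66, against 30/72), so I'll try it first.

Run:
```python
from h import *
import pickle
c=pickle.load(open("c2.pkl","rb"))
for l,u,v,z in [("near +y face",303,311,26),("near L",270,345,28),("near R",337,345,28),("near -y top",304,390,36),("far +y face",299,147,26),("far L",263,190,28),("far R",336,190,28),("far -y top",300,226,37),("plateTL",238,64,6),("TR",359,62,6),("BL",252,402,6),("BR",358,402,6)]:
    print(l,ray("wrist",(190+u/2.3,140+v/2.3),z,c))
```

```text
near +y face [ 532.  -320.9   26. ]
near L [ 520.  -333.3   28. ]
near R [ 544.3 -333.4   28. ]
near -y top [ 532.3 -347.2   36. ]
far +y face [ 530.7 -261.2   26. ]
far L [ 518.4 -275.6   28. ]
far R [ 543.3 -275.6   28. ]
far -y top [ 531.  -285.8   37. ]
plateTL [ 509.2 -235.4    6. ]
TR [ 551.8 -234.7    6. ]
BL [ 511.5 -368.4    6. ]
BR [ 554.1 -368.5    6. ]
```

Request:
jog_arm([
  {"gripper": -0.4,"translation": [0.007,-0.27,0],"dr": [0,0,0.011]},
  {"gripper": -0.4,"translation": [0,-0.27,0],"dr": [0,0,0]},
  {"gripper": -0.4,"translation": [0,0,-0.3],"dr": [0,0,0]},
  {"gripper": -0.4,"translation": [0,0,-0.3],"dr": [0,0,0]},
  {"gripper": -0.4,"translation": [0,0,-0.3],"dr": [0,0,0]},
  {"gripper": -0.4,"translation": [0,0,-0.25],"dr": [0,0,0]},
  {"gripper": -0.4,"translation": [0,0,-0.15],"dr": [0,0,0]},
  {"gripper": -0.4,"translation": [0,0,-0.13],"dr": [0,0,0]},
  {"gripper": -0.4,"translation": [0,0,0],"dr": [0,0,0]},
  {"gripper": -0.4,"translation": [0,0,0],"dr": [0,0,0]},
], squeeze=30)

```text
clock: 2.58
eef_pos: [532.2, -338.2, 36.6]
tcp_rot: [-3.142, -0.0, 0.018]
contact_force: [-0.3, 0.3, -0.6]
opening: 0.703
```

Request:
jog_arm([
  {"gripper": 1,"translation": [0,0,0],"dr": [0,0,0]},
  {"gripper": 1,"translation": [0,0,0],"dr": [0,0,0]},
  {"gripper": 1,"translation": [0,0,0],"dr": [0,0,0]},
  {"gripper": 1,"translation": [0,0,0],"dr": [0,0,0]},
  {"gripper": 1,"translation": [0,0,0],"dr": [0,0,0]},
  {"gripper": 1,"translation": [0,0,0],"dr": [0,0,0]},
  {"gripper": 1,"translation": [0,0,0],"dr": [0,0,0]},
  {"gripper": 1,"translation": [0,0,0],"dr": [0,0,0]},
], squeeze=30)

```text
clock: 3.25
eef_pos: [532.3, -339.2, 37.8]
tcp_rot: [3.141, -0.001, 0.017]
contact_force: [-1.2, 2.1, 6.5]
opening: 0.29
```

Request:
jog_arm([
  {"gripper": 1,"translation": [0,0,0.2],"dr": [0,0,0]},
  {"gripper": 1,"translation": [0,0,0.4],"dr": [0,0,0]},
  {"gripper": 1,"translation": [0,0,0.4],"dr": [0,0,0]},
  {"gripper": 1,"translation": [0,0,0.4],"dr": [0,0,-0.031]},
  {"gripper": 1,"translation": [-0.05,0.36,0],"dr": [0,0,0]},
  {"gripper": 1,"translation": [-0.05,0.4,0],"dr": [0,0,0]},
  {"gripper": 1,"translation": [-0.05,0.4,0],"dr": [0,0,0]},
  {"gripper": 1,"translation": [-0.05,0.4,0],"dr": [0,0,0]},
  {"gripper": 1,"translation": [-0.05,0.4,0],"dr": [0,0,0]},
  {"gripper": 1,"translation": [-0.05,0.4,0],"dr": [0,0,0]},
  {"gripper": 1,"translation": [0,0.4,0],"dr": [0,0,0]},
  {"gripper": 1,"translation": [0,0.4,0],"dr": [0,0,0]},
], squeeze=30)

```text
clock: 4.25
eef_pos: [501.3, -21.1, 177.2]
tcp_rot: [3.142, -0.002, -0.032]
contact_force: [1.7, -1.1, -0.3]
opening: 0.291
```

Request:
jog_arm([
  {"gripper": 1,"translation": [0,0.4,0],"dr": [0,0,0]},
  {"gripper": 1,"translation": [0,0.4,0],"dr": [0,0,0]},
  {"gripper": 1,"translation": [0,0,-0.2],"dr": [0,0,0]},
  {"gripper": 1,"translation": [0,0,-0.3],"dr": [0,0,0]},
  {"gripper": 1,"translation": [0,0,-0.3],"dr": [0,0,0]},
  {"gripper": 1,"translation": [0,0,0],"dr": [0,0,0]},
  {"gripper": 1,"translation": [0,0,0],"dr": [0,0,0]},
])

```text
clock: 4.83
eef_pos: [500.8, 57.1, 96.0]
tcp_rot: [3.141, 0.003, -0.031]
contact_force: [0.6, -0.4, 0.4]
opening: 0.288
```

Run:
```python
from h import *
import pickle
print(r.sense()["eef_pos"],r.sense()["tcp_rot"],r.sense()["opening"])
c=r.calibration("wrist"); a=r.grab_frame("wrist"); 
pickle.dump(c,open("c3.pkl","wb")); cv2.imwrite("pics/w3.png",a)
for q in([502.8,129.5,50],[501,91.5,50],[500.9,68,50]): print(proj("wrist",np.array(q),c))
cv2.imwrite("pics/w3c.png",cv2.resize(a[100:450,150:500],None,fx=1.7,fy=1.7,interpolation=cv2.INTER_CUBIC))
```

```text
[500.84147731  57.11976054  96.03576817] [ 3.14122443e+00  2.57956867e-03 -3.14008556e-02] 0.28825730860968735
[319.8 141.1]
[318.6 223.9]
[320.  269.6]
```

View pics/w3c.png

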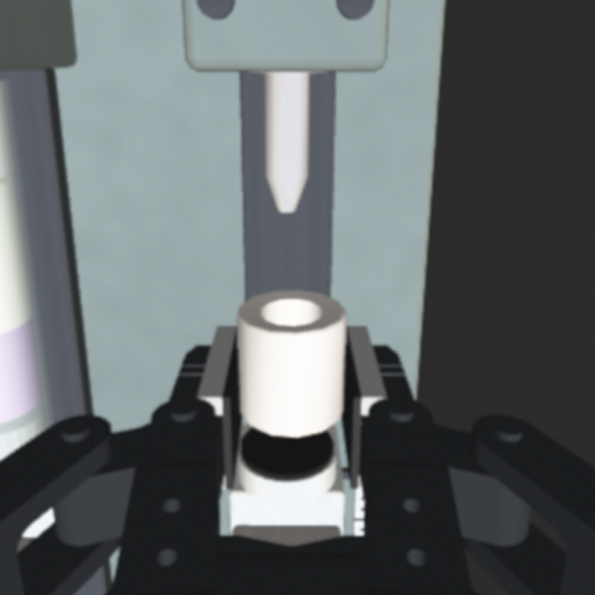

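Run:
```python
from h import *
import pickle
c=pickle.load(open("c3.pkl","rb"))
f=lambda u,v:(150+u/1.7,100+v/1.7)
for z in(83,85,87): print("face c",ray("wrist",f(292,313),z,c))
print("L/R",ray("wrist",f(239,340),85,c),ray("wrist",f(346,340),85,c))
print("face top",ray("wrist",f(291,291),72,c),"lower top edge(z98)",ray("wrist",f(291,333),98,c))
print("tip",ray("wrist",f(287,212),50,c),"base",ray("wrist",f(287,73),50,c),"base2 at z56",ray("wrist",f(287,73),56,c))
```

```text
face c [502.   74.8  83. ]
face c [502.   75.6  85. ]
face c [502.1  76.5  87. ]
L/R [489.3  69.1  85. ] [514.6  68.3  85. ]
face top [501.8  76.   72. ] lower top edge(z98) [501.9  76.8  98. ]
tip [501.1  91.1  50. ] base [502.3 128.7  50. ] base2 at z56 [502.4 128.9  56. ]
```

Close view at TCP z 96: sleeve in the jaws with face centre at crop (292,313), pin tip (287,212). The sleeve sits about 1.2 mm to +x of the pin axis, so I'll correct that, lower, and start the insertion.

Request:
jog_arm([
  {"gripper": 1,"translation": [-0.012,0,-0.17],"dr": [0,0,0]},
  {"gripper": 1,"translation": [0,0,-0.175],"dr": [0,0,0]},
  {"gripper": 1,"translation": [0,0,0],"dr": [0,0,0]},
  {"gripper": 1,"translation": [0,0,0],"dr": [0,0,0]},
  {"gripper": 1,"translation": [0.002,0.08,0],"dr": [0,0,0]},
  {"gripper": 1,"translation": [0.002,0.08,0],"dr": [0,0,0]},
  {"gripper": 1,"translation": [0.002,0.08,0],"dr": [0,0,0]},
  {"gripper": 1,"translation": [0,0,0],"dr": [0,0,0]},
  {"gripper": 1,"translation": [0,0,0],"dr": [0,0,0]},
])

```text
clock: 5.63
eef_pos: [501.3, 82.0, 62.2]
tcp_rot: [-3.141, -0.001, -0.03]
contact_force: [0.4, 0.0, 0.0]
opening: 0.294
```

Request:
jog_arm([
  {"gripper": 1,"translation": [0.002,0.06,0],"dr": [0,0,0]},
  {"gripper": 1,"translation": [0.002,0.06,0],"dr": [0,0,0]},
  {"gripper": 1,"translation": [0,0,0],"dr": [0,0,0]},
  {"gripper": 1,"translation": [0,0,0],"dr": [0,0,0]},
])

```text
clock: 5.97
eef_pos: [501.5, 93.5, 61.8]
tcp_rot: [3.142, 0.0, -0.031]
contact_force: [-0.8, -0.2, 1.1]
opening: 0.29
```

Face is about 20 mm past the tip with no resistance, so this sleeve fits. Next: press home.

Request:
jog_arm([
  {"gripper": 1,"translation": [0.002,0.06,0],"dr": [0,0,0]},
  {"gripper": 1,"translation": [0.002,0.06,0],"dr": [0,0,0]},
  {"gripper": 1,"translation": [0,0.03,0],"dr": [0,0,0]},
  {"gripper": 1,"translation": [0,0.02,0],"dr": [0,0,0]},
  {"gripper": 1,"translation": [0,0,0],"dr": [0,0,0]},
  {"gripper": 1,"translation": [0,0,0],"dr": [0,0,0]},
])

```text
clock: 6.47
eef_pos: [501.9, 110.3, 61.8]
tcp_rot: [-3.142, 0.0, -0.031]
contact_force: [0.2, -0.3, 0.0]
opening: 0.293
```

Request:
jog_arm([
  {"gripper": 1,"translation": [0,0.02,0],"dr": [0,0,0]},
  {"gripper": 1,"translation": [0,0.02,0],"dr": [0,0,0]},
  {"gripper": 1,"translation": [0,0,0],"dr": [0,0,0]},
  {"gripper": 1,"translation": [0,0,0],"dr": [0,0,0]},
])

```text
clock: 6.8
eef_pos: [501.8, 111.0, 61.8]
tcp_rot: [3.137, 0.001, -0.03]
contact_force: [2.7, -23.8, 2.5]
opening: 0.294
```

Request:
jog_arm([
  {"gripper": 1,"translation": [0,-0.025,0],"dr": [0,0,0]},
  {"gripper": 1,"translation": [0,0,0],"dr": [0,0,0]},
  {"gripper": -0.4,"translation": [0,0,0],"dr": [0,0,0]},
  {"gripper": -0.4,"translation": [0,0,0],"dr": [0,0,0]},
  {"gripper": -0.4,"translation": [0,0,0],"dr": [0,0,0]},
  {"gripper": -0.4,"translation": [0,0,0],"dr": [0,0,0]},
  {"gripper": -0.4,"translation": [0,0,0.2],"dr": [0,0,0]},
  {"gripper": -0.4,"translation": [0,0,0.4],"dr": [0,0,0]},
  {"gripper": -0.4,"translation": [0,0,0.4],"dr": [0,0,0]},
  {"gripper": -0.4,"translation": [0,0,0.2],"dr": [0,0,0]},
  {"gripper": -0.4,"translation": [0,0,0],"dr": [0,0,0]},
  {"gripper": -0.4,"translation": [0,0,0],"dr": [0,0,0]},
])

```text
clock: 7.8
eef_pos: [502.6, 112.1, 183.0]
tcp_rot: [-3.141, -0.003, -0.031]
contact_force: [-0.4, 0.1, -0.5]
opening: 0.702
```

Run:
```python
from h import *
import pickle
print(r.sense()["eef_pos"],r.sense()["opening"])
c=r.calibration("wrist"); a=r.grab_frame("wrist"); s=r.grab_frame("scene")
pickle.dump(c,open("c4.pkl","wb")); cv2.imwrite("pics/w4.png",a); cv2.imwrite("pics/s4.png",s)
print(proj("wrist",np.array([502.3,129,50]),c),proj("wrist",np.array([501.5,103,50]),c))
b=cv2.resize(a[150:350,220:420],None,fx=2,fy=2,interpolation=cv2.INTER_CUBIC)
d=cv2.resize(s[225:285,340:420],None,fx=5,fy=5,interpolation=cv2.INTER_CUBIC)
cv2.imwrite("pics/c4.png",np.hstack([b,np.vstack([d,np.zeros((100,400,3),np.uint8)])]))
```

```text
[502.61364189 112.11687361 182.99277647] 0.7015380061045271
[318.9 218.3] [319.  252.1]
```

View pics/c4.png

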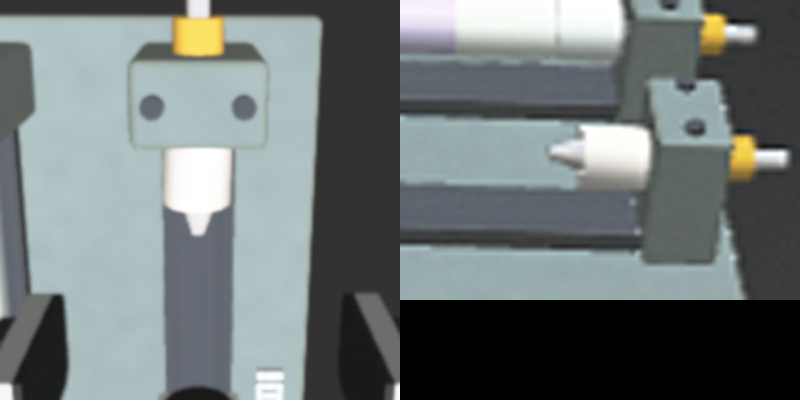

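The sleeve sits flush against the shoulder with the cone tip protruding (left crop (197,180), right crop (615,157)). Next is the second sleeve.

Request:
jog_arm([
  {"gripper": -0.4,"translation": [0.028,-0.386,0],"dr": [0,0,0.031]},
  {"gripper": -0.4,"translation": [0.028,-0.386,0],"dr": [0,0,0]},
  {"gripper": -0.4,"translation": [0.028,-0.386,0],"dr": [0,0,0]},
  {"gripper": -0.4,"translation": [0.028,-0.386,0],"dr": [0,0,0]},
  {"gripper": -0.4,"translation": [0.028,-0.386,0],"dr": [0,0,0]},
  {"gripper": -0.4,"translation": [0.028,-0.386,0],"dr": [0,0,0]},
  {"gripper": -0.4,"translation": [0.028,-0.386,0],"dr": [0,0,0]},
  {"gripper": -0.4,"translation": [0.028,-0.386,0],"dr": [0,0,0]},
  {"gripper": -0.4,"translation": [0.028,-0.386,0],"dr": [0,0,0]},
  {"gripper": -0.4,"translation": [0.028,-0.386,0],"dr": [0,0,0]},
  {"gripper": -0.4,"translation": [0,0,0],"dr": [0,0,0]},
])

```text
clock: 8.82
eef_pos: [529.7, -280.0, 180.0]
tcp_rot: [3.14, 0.001, 0.014]
contact_force: [0.3, 0.2, 0.3]
opening: 0.698
```

Request:
jog_arm([
  {"gripper": -0.4,"translation": [0,0,-0.3],"dr": [0,0,0]},
  {"gripper": -0.4,"translation": [0,0,-0.3],"dr": [0,0,0]},
  {"gripper": -0.4,"translation": [0,0,-0.3],"dr": [0,0,0]},
  {"gripper": -0.4,"translation": [0,0,-0.25],"dr": [0,0,0]},
  {"gripper": -0.4,"translation": [0,0,-0.15],"dr": [0,0,0]},
  {"gripper": -0.4,"translation": [0,0,-0.14],"dr": [0,0,0]},
  {"gripper": -0.4,"translation": [0,0,0],"dr": [0,0,0]},
  {"gripper": -0.4,"translation": [0,0,0],"dr": [0,0,0]},
])

```text
clock: 9.48
eef_pos: [528.6, -273.3, 35.9]
tcp_rot: [-3.14, 0.004, 0.017]
contact_force: [0.7, -0.2, -0.7]
opening: 0.7
```

Request:
jog_arm([
  {"gripper": 1,"translation": [0,0,0],"dr": [0,0,0]},
  {"gripper": 1,"translation": [0,0,0],"dr": [0,0,0]},
  {"gripper": 1,"translation": [0,0,0],"dr": [0,0,0]},
  {"gripper": 1,"translation": [0,0,0],"dr": [0,0,0]},
  {"gripper": 1,"translation": [0,0,0],"dr": [0,0,0]},
  {"gripper": 1,"translation": [0,0,0],"dr": [0,0,0]},
  {"gripper": 1,"translation": [0,0,0.2],"dr": [0,0,0]},
  {"gripper": 1,"translation": [0,0,0.4],"dr": [0,0,0]},
  {"gripper": 1,"translation": [0,0,0.4],"dr": [0,0,0]},
  {"gripper": 1,"translation": [0,0,0.4],"dr": [0,0,0]},
])

```text
clock: 10.32
eef_pos: [529.3, -274.0, 179.2]
tcp_rot: [-3.141, 0.001, 0.017]
contact_force: [-0.2, -0.7, -1.0]
opening: 0.287
```

Request:
jog_arm([
  {"gripper": 1,"translation": [0,0.39,0],"dr": [0,0,0]},
  {"gripper": 1,"translation": [0,0.39,0],"dr": [0,0,0]},
  {"gripper": 1,"translation": [0,0.39,0],"dr": [0,0,0]},
  {"gripper": 1,"translation": [0,0.39,0],"dr": [0,0,0]},
  {"gripper": 1,"translation": [0,0.39,0],"dr": [0,0,0]},
  {"gripper": 1,"translation": [0,0.39,0],"dr": [0,0,0]},
  {"gripper": 1,"translation": [0,0.39,0],"dr": [0,0,0]},
  {"gripper": 1,"translation": [0,0.39,0],"dr": [0,0,0]},
  {"gripper": 1,"translation": [0,0.39,0],"dr": [0,0,0]},
  {"gripper": 1,"translation": [0,0.39,0],"dr": [0,0,0]},
  {"gripper": 1,"translation": [0,0.39,0],"dr": [0,0,0]},
  {"gripper": 1,"translation": [0,0.39,0],"dr": [0,0,0]},
])

```text
clock: 11.32
eef_pos: [529.5, 195.6, 178.1]
tcp_rot: [-3.142, -0.001, 0.017]
contact_force: [1.0, -0.3, -0.9]
opening: 0.291
```

Request:
jog_arm([
  {"gripper": 1,"translation": [0.03,0.39,0],"dr": [0,0,0]},
  {"gripper": 1,"translation": [0,0.39,0],"dr": [0,0,0]},
  {"gripper": 1,"translation": [0,0.38,0],"dr": [0,0,0]},
  {"gripper": 1,"translation": [0,0,0],"dr": [0,0,0]},
  {"gripper": 1,"translation": [0,0,0],"dr": [0,0,0]},
])

```text
clock: 11.73
eef_pos: [532.5, 311.5, 177.7]
tcp_rot: [-3.142, -0.0, 0.02]
contact_force: [0.0, -0.2, -0.3]
opening: 0.293
```

Run:
```python
from h import *
import pickle
print(r.sense()["eef_pos"])
c=r.calibration("wrist"); a=r.grab_frame("wrist"); s=r.grab_frame("scene"); d=r.grab_frame("side")
pickle.dump(c,open("c5.pkl","wb")); 
b=cv2.resize(a[100:400,120:520],(600,450))
cv2.imwrite("pics/c5.png",b)
print([proj("wrist",np.array([x,y,22]),c) for x,y in((533-65,310-65),(533+65,310-65),(533+65,375),(533-65,375))])
```

```text
[532.48691789 311.54940966 177.67787152]
[array([244.2, 305.3]), array([395. , 307.9]), array([409.1, 152.7]), array([236.5, 149.1])]
```

View pics/c5.png

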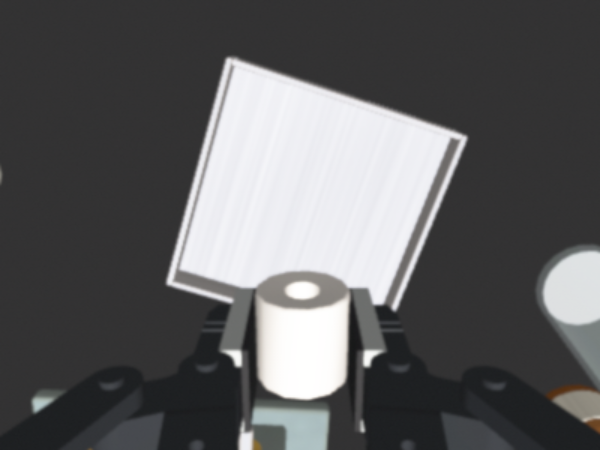

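Run:
```python
from h import *
import pickle
c=pickle.load(open("c5.pkl","rb"))
P=[ray("wrist",(120+u/1.5,100+v/1.5),22,c) for u,v in((230,58),(467,135),(395,312),(168,284))]
print(P,np.mean(P,0))
print("diag", (P[1]+P[3])/2,(P[0]+P[2])/2)
```

```text
[array([495.8, 383.1,  22. ]), array([617.9, 347.3,  22. ]), array([588. , 244.7,  22. ]), array([458.3, 259.8,  22. ])] [540.    308.725  22.   ]
diag [538.1  303.55  22.  ] [541.9 313.9  22. ]
```

Request:
jog_arm([
  {"gripper": 1,"translation": [0.06,-0.08,-0.25],"dr": [0,0,0]},
  {"gripper": 1,"translation": [0,0,-0.35],"dr": [0,0,0]},
  {"gripper": 1,"translation": [0,0,-0.3],"dr": [0,0,0]},
  {"gripper": 1,"translation": [0,0,-0.25],"dr": [0,0,0]},
  {"gripper": 1,"translation": [0,0,-0.15],"dr": [0,0,0]},
  {"gripper": 1,"translation": [0,0,-0.12],"dr": [0,0,0]},
  {"gripper": 1,"translation": [0,0,-0.05],"dr": [0,0,0]},
  {"gripper": 1,"translation": [0,0,0],"dr": [0,0,0]},
  {"gripper": 1,"translation": [0,0,0],"dr": [0,0,0]},
])

```text
clock: 12.63
eef_pos: [539.5, 301.5, 31.5]
tcp_rot: [-3.141, -0.001, 0.017]
contact_force: [-0.1, -0.2, -0.1]
opening: 0.291
```

Request:
jog_arm([
  {"gripper": 0.1,"translation": [0,0,0],"dr": [0,0,0]},
  {"gripper": -0.1,"translation": [0,0,0],"dr": [0,0,0]},
  {"gripper": -0.3,"translation": [0,0,0],"dr": [0,0,0]},
  {"gripper": -0.3,"translation": [0,0,0],"dr": [0,0,0]},
  {"gripper": -0.3,"translation": [0,0,0],"dr": [0,0,0]},
  {"gripper": -0.3,"translation": [0,0,0.2],"dr": [0,0,0]},
  {"gripper": -0.3,"translation": [0,0,0.4],"dr": [0,0,0]},
  {"gripper": -0.3,"translation": [0,0,0.4],"dr": [0,0,0]},
  {"gripper": -0.3,"translation": [0,0,0.4],"dr": [0,0,0]},
  {"gripper": -0.3,"translation": [0,0,0.3],"dr": [0,0,0]},
  {"gripper": -0.3,"translation": [0,0,0],"dr": [0,0,0]},
])

```text
clock: 13.55
eef_pos: [542.0, 303.5, 208.1]
tcp_rot: [-3.137, -0.009, 0.017]
contact_force: [1.9, -0.0, 0.1]
opening: 0.648
```

Request:
jog_arm([
  {"gripper": -0.3,"translation": [-0.035,-0.25,0],"dr": [0,0,-0.079]},
  {"gripper": -0.3,"translation": [-0.035,-0.25,0],"dr": [0,0,-0.079]},
  {"gripper": -0.3,"translation": [-0.035,-0.25,0],"dr": [0,0,-0.079]},
  {"gripper": -0.3,"translation": [-0.035,-0.25,0],"dr": [0,0,-0.079]},
  {"gripper": -0.3,"translation": [-0.035,-0.25,0],"dr": [0,0,-0.079]},
  {"gripper": -0.3,"translation": [-0.035,-0.25,0],"dr": [0,0,-0.079]},
  {"gripper": -0.3,"translation": [-0.035,-0.25,0],"dr": [0,0,-0.079]},
  {"gripper": -0.3,"translation": [-0.035,-0.25,0],"dr": [0,0,-0.079]},
  {"gripper": -0.3,"translation": [-0.035,-0.25,0],"dr": [0,0,-0.079]},
  {"gripper": -0.3,"translation": [-0.035,-0.25,0],"dr": [0,0,-0.079]},
  {"gripper": -0.3,"translation": [-0.035,-0.25,0],"dr": [0,0,-0.079]},
  {"gripper": -0.3,"translation": [-0.035,-0.25,0],"dr": [0,0,-0.079]},
])

```text
clock: 14.55
eef_pos: [496.3, 0.6, 200.5]
tcp_rot: [3.141, 0.0, -1.478]
contact_force: [0.8, 0.5, -0.4]
opening: 0.651
```

Request:
jog_arm([
  {"gripper": -0.3,"translation": [-0.02,-0.15,-0.1],"dr": [0,0,-0.079]},
  {"gripper": -0.3,"translation": [0,0,-0.12],"dr": [0,0,-0.004]},
  {"gripper": -0.3,"translation": [0,0,0],"dr": [0,0,0]},
  {"gripper": -0.3,"translation": [0,0,0],"dr": [0,0,0]},
  {"gripper": -0.3,"translation": [0,0,0],"dr": [0,0,0]},
])

```text
clock: 14.97
eef_pos: [495.1, -12.9, 179.0]
tcp_rot: [-3.142, 0.0, -1.601]
contact_force: [0.0, -0.7, 0.0]
opening: 0.647
```

Run:
```python
from h import *
import pickle
s=r.sense();print(s["eef_pos"],s["tcp_rot"],s["qpos"].round(2))
c=r.calibration("wrist"); a=r.grab_frame("wrist"); s=r.grab_frame("scene"); pickle.dump(c,open("c6.pkl","wb"))
cv2.imwrite("pics/w6.png",a);cv2.imwrite("pics/s6.png",s)
print("ptr,mark,plate",proj("wrist",np.array([532,-10.7,34]),c),proj("wrist",np.array([538,-52,34]),c),proj("wrist",np.array([498,-11,114]),c))
b=cv2.resize(a[100:330,200:520],(800,575),interpolation=cv2.INTER_CUBIC)
t=cv2.resize(s[255:325,430:530],(230,161),interpolation=cv2.INTER_CUBIC); b[-161:,-230:]=t
cv2.imwrite("pics/c6.png",b)
```

```text
[495.07547193 -12.93702503 179.02594778] [-3.14153764e+00  7.03098233e-05 -1.60080147e+00] [-0.03  0.25  1.98  0.    0.91  1.57]
ptr,mark,plate [316.4 189.4] [371.8 179.6] [317.  271.9]
```

View pics/c6.png

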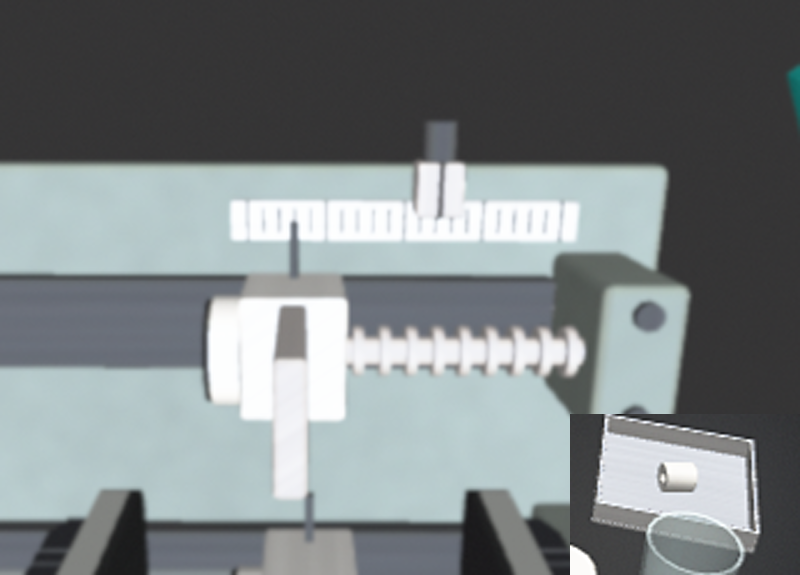

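Clear view: pointer tip at crop (294,225), index line on the clip (441,190), plate top centre about (290,430). The inset shows the second sleeve lying in the tray.

Run:
```python
from h import *
import pickle
c=pickle.load(open("c6.pkl","rb")); f=lambda u,v:(200+u/2.5,100+v/2.5)
ys=np.array([np.sin(.031),np.cos(.031),0])
def Y(p): return p@ys
p=ray("wrist",f(294,224),34,c); print("ptr",p,Y(p))
for z in(22,28,34,40):
    m=ray("wrist",f(441,168),z,c); m2=ray("wrist",f(441,213),z,c); print(z,m,m2,"delta",Y(m)-Y(p),Y(m2)-Y(p))
for u,v in((275,360),(306,360),(275,496),(306,496)): print("plate top",ray("wrist",f(u,v),114,c))
```

```text
ptr [531.8 -11.6  34. ] 4.888733004884431
22 [545.8 -57.1  22. ] [532.  -57.3  22. ] delta -45.04420850977915 -45.671843901467184
28 [546.4 -56.2  28. ] [532.9 -56.4  28. ] delta -44.12604390410508 -44.744380785271545
34 [546.9 -55.2  34. ] [533.8 -55.5  34. ] delta -43.11102684809032 -43.816917669075906
40 [547.5 -54.3  40. ] [534.6 -54.6  40. ] delta -42.19286224241625 -42.89255405638745
plate top [514.4  -7.8 114. ]
plate top [514.2 -14.5 114. ]
plate top [481.8  -6.5 114. ]
plate top [481.6 -13.6 114. ]
```

Request:
jog_arm([
  {"gripper": -0.3,"translation": [0.03,0.02,-0.25],"dr": [0,0,0]},
  {"gripper": -0.3,"translation": [0,0,-0.25],"dr": [0,0,0]},
  {"gripper": -0.3,"translation": [0,0,-0.23],"dr": [0,0,0]},
  {"gripper": -0.3,"translation": [0,0,0],"dr": [0,0,0]},
  {"gripper": -0.3,"translation": [0,0,0],"dr": [0,0,0]},
  {"gripper": 1,"translation": [0,0,0],"dr": [0,0,0]},
  {"gripper": 1,"translation": [0,0,0],"dr": [0,0,0]},
  {"gripper": 1,"translation": [0,0,0],"dr": [0,0,0]},
  {"gripper": 1,"translation": [0,0,0],"dr": [0,0,0]},
  {"gripper": 1,"translation": [0,0,0],"dr": [0,0,0]},
  {"gripper": 1,"translation": [0,0,0],"dr": [0,0,0]},
  {"gripper": 1,"translation": [0,0,0],"dr": [0,0,0]},
], squeeze=60)

```text
clock: 16.07
eef_pos: [498.7, -10.9, 107.0]
tcp_rot: [-3.14, 0.001, -1.603]
contact_force: [-1.2, 3.8, 8.2]
opening: 0.081
```

Request:
jog_arm([
  {"gripper": 1,"translation": [-0.002,-0.055,0],"dr": [0,0,0]},
  {"gripper": 1,"translation": [-0.002,-0.055,0],"dr": [0,0,0]},
  {"gripper": 1,"translation": [-0.002,-0.055,0],"dr": [0,0,0]},
  {"gripper": 1,"translation": [-0.002,-0.055,0],"dr": [0,0,0]},
  {"gripper": 1,"translation": [-0.002,-0.055,0],"dr": [0,0,0]},
  {"gripper": 1,"translation": [-0.001,-0.055,0],"dr": [0,0,0]},
  {"gripper": 1,"translation": [-0.001,-0.055,0],"dr": [0,0,0]},
  {"gripper": 1,"translation": [-0.001,-0.055,0],"dr": [0,0,0]},
  {"gripper": 1,"translation": [0,0,0],"dr": [0,0,0]},
  {"gripper": 1,"translation": [0,0,0],"dr": [0,0,0]},
  {"gripper": 1,"translation": [0,0,0],"dr": [0,0,0]},
])

```text
clock: 16.98
eef_pos: [497.2, -54.2, 107.0]
tcp_rot: [-3.14, 0.002, -1.603]
contact_force: [-1.3, 11.3, 8.7]
opening: 0.084
```

Run:
```python
from h import *
import pickle
s=r.sense();print(s["eef_pos"],s["tcp_rot"],s["contact_force"])
c=r.calibration("wrist"); a=r.grab_frame("wrist"); s=r.grab_frame("scene"); pickle.dump(c,open("c7.pkl","wb"))
cv2.imwrite("pics/w7.png",a);cv2.imwrite("pics/s7.png",s)
u,v=proj("wrist",np.array([535,-55,34]),c);print(u,v); u,v=int(u),int(v)
b=cv2.resize(a[max(v-60,0):v+60,u-60:u+60],(480,480),interpolation=cv2.INTER_CUBIC)
t=cv2.resize(s[215:295,250:330],(480,480)[:2],interpolation=cv2.INTER_CUBIC)[:, :320]
cv2.imwrite("pics/c7.png",np.hstack([b,t]));print(max(v-60,0),u-60)
```

```text
[497.22273108 -54.22001976 106.9899368 ] [-3.14003753e+00  1.93521024e-03 -1.60340532e+00] [-1.29268181 11.26423975  8.69568276]
320.0 207.6
147 260
```

View pics/c7.png

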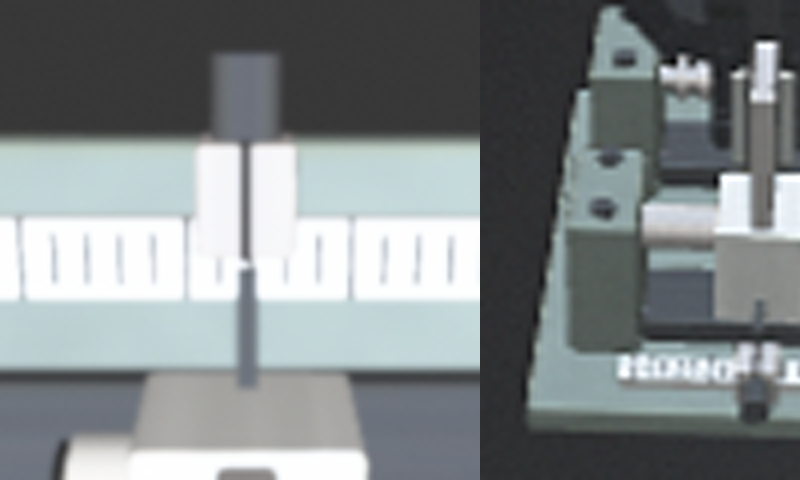

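The pointer at crop (247,320) lines up with the black line at (246,200), well within 1 mm. I'll hold, then hand in.

Request:
jog_arm([
  {"gripper": 1,"translation": [0,0,0],"dr": [0,0,0]},
  {"gripper": 1,"translation": [0,0,0],"dr": [0,0,0]},
  {"gripper": 1,"translation": [0,0,0],"dr": [0,0,0]},
  {"gripper": 1,"translation": [0,0,0],"dr": [0,0,0]},
  {"gripper": 1,"translation": [0,0,0],"dr": [0,0,0]},
  {"gripper": 1,"translation": [0,0,0],"dr": [0,0,0]},
  {"gripper": 1,"translation": [0,0,0],"dr": [0,0,0]},
  {"gripper": 1,"translation": [0,0,0],"dr": [0,0,0]},
])

```text
clock: 17.75
eef_pos: [497.3, -54.1, 107.0]
tcp_rot: [-3.14, 0.002, -1.603]
contact_force: [-1.5, 9.8, 9.1]
opening: 0.083
```

Run:
```python
from h import *
s=r.sense();print(s["clock"],s["eef_pos"],s["contact_force"],s["opening"])
print(r.sign_off())
```

```text
17.75 [497.25262484 -54.08150058 106.99993168] [-1.54819637  9.7660806   9.10551424] 0.08321124352074716
the job is handed in; nothing more can be done
None
```

The empty lane is ready for the glass tube, and I handed the job in at 17.75 s with the arm still holding the carriage at the line.

- **Fitting sleeve:** The sleeve at the rack's −y end looked wider-bored. It slid onto the pin with no resistance, and I pressed it against the shoulder with about 24 N. After release, the wrist and scene pictures showed it flush with the shoulder and the cone sticking out.
- **Other sleeve:** I did not try it on the pin, because the first one had already gone fully home. A scene picture showed it lying in the tray after release.
- **Carriage:** I pinched it by the finger plate and pulled it about 44 mm. In the wrist picture the pointer was within about 0.5 mm of the line. The wrist showed about 10 N of spring pull with a 60 N grip command, and the position was steady.

No bystander was touched as far as I could tell, and the force readings showed no unexpected contact. I did not re-measure the bystanders at the end. The tray's corners disagreed by up to about 10 mm because one was hidden, so I used the two clearest for its centre.

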